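# Shut the tile chest's drawers and fold its locking bail

### The job

Close up the small plywood tile chest for carrying: with the fingertips push both of its open drawers fully home, flush with the chest's front, and only then push the steel bail that stands folded back over the chest's top forward and all the way down across the drawer fronts. Push only, do not grasp, lift or shift the chest, and leave the two jars and the kiln stilt beside it where they stand.

Things in the scene. Friction and masses are not known exactly. Their poses are not given: they have to be found in the camera images.
- chest: Plywood chest on rubber feet, loose but heavy (5 to 7 kg), 170 deep (x) x 176 wide (y) x 70 mm high. Origin: centre of its underside; z up, its -x axis points out of the drawer front (front plane x = -85 mm), its y axis runs along the front. The bail's arms run outside its sides, out to y = +-98 mm.
- wide_drawer (a joint): Slide, m: 0 is home, face flush with the chest's front plane; grows as it comes out along the chest's -x, at most 0.08. Flat face 97 mm wide, z 12 to 61 mm above the bench, centred at chest y = +32 mm; a ledge pull 34 mm wide, 8 mm proud, at mid-width, z 22 to 29 mm. Stays where left (friction 1 to 2 N).
- narrow_drawer (a joint): Slide of the narrow drawer, m, same meaning as the wide one. Its flat face is 55 mm wide, z 12 to 61 mm, centred at the chest's y = -52 mm, with the same ledge pull.
- wide_drawer_face (a point): Centre of the wide drawer's outer face (36.5 mm above the bench), moves with the drawer. Axes parallel to the chest's.
- narrow_drawer_face (a point): Centre of the narrow drawer's outer face (36.5 mm above the bench), moves with the drawer. Axes parallel to the chest's.
- bail (a joint): Hinge of the steel bail, rad: 0 is fully down across the fronts, pi/2 straight up; starts folded back at 2.0 to 2.4, stops at 2.5. Two side arms, an 8 mm round crossbar 55 mm from the axis, and at its middle a thumb plate (56 mm wide, 4 thick) reaching to 86 mm. A stiff hinge holds it at any angle: 2 to 3 N at the bar turn it; it must be pressed down to its stop.
- bail_hinge (a point): Point on the bail's hinge axis at the middle of the chest's width: chest x = -45, y = 0, z = 54 mm. The axis runs along the chest's y. At joint value a, a point of the bail at distance d from the axis is at chest x = -45 mm - d cos(a), z = 54 mm + d sin(a); so when down, the crossbar is 15 mm ahead of the front.
- bail_plate (a point): Centre of the thumb plate, 69 mm from the hinge axis and midway across, moves with the bail.
- tape_dispenser: Fixed obstacle: weighted tape dispenser with a roll, lying along x on the bench between the robot and the chest, 165 x 51 mm; its end towards the chest is 34 mm high, the roll at the robot's end 94 mm. Origin at the centre of its underside. The table left of the gap (y above -0.1 m) is crowded with fixed pots up to 0.26 m high.
- jar_celadon: Bystander: green glaze jar with a black lid, 65 mm across, 62 mm high, on the bench beside the chest at its -y side; origin at the centre of its underside.
- jar_honey: Bystander: amber-brown glaze jar with a white lid, 57 mm across, 68 mm high, on the bench to the right of the kiln stilt; origin at the centre of its underside.
- stilt: Bystander: three-armed kiln stilt, 44 x 39 mm, 16 mm high, on the bench off the chest's front corner at its -y side; origin at the centre of its underside.

How it is judged:
On the way, in this order (a step that is already met when the one before it is completed fails the run):
1. both drawers are fully home, the bail still folded back (value of joint each of wide_drawer, narrow_drawer below 0.004 m and value of joint bail above 1 rad), for 0.2 s.
2. the bail is fully down across the drawer fronts (value of joint bail below 0.1 rad), for 0.2 s.
At the end, for the whole second after the job is handed in: Both drawers are home to within 5 mm, the bail is down to within 0.1 rad, and the chest stands at rest, flat on the bench (value of joint each of wide_drawer, narrow_drawer below 0.005 m and value of joint bail below 0.1 rad and linear speed of chest below 0.01 m/s and angle between chest's own z axis and vertical below 0.03 rad and height (world z) of chest below 0.006 m); the robot touches nothing.
It fails at once if the chest is lifted, tipped, or shifted more than 30 mm (height (world z) of chest above 0.012 m or angle between chest's own z axis and vertical above 0.1 rad or distance of chest from where it was at the start of the episode above 0.03 m).
It fails at once if the bail is folded forward (under 1.0 rad) while a drawer is still more than 10 mm out (value of joint bail below 1 rad and value of joint any of wide_drawer, narrow_drawer above 0.01 m).
It fails at once if a jar or the stilt is lifted, tipped or moved more than 25 mm (distance of any of jar_celadon, jar_honey, stilt from where it was at the start of the episode above 0.025 m or angle between any of jar_celadon, jar_honey, stilt's own z axis and vertical above 0.35 rad or height (world z) of any of jar_celadon, jar_honey, stilt above 0.015 m).
It also fails if it takes over 58 s, if anything falls off the work surface, if the arm or the gripper's body presses on something with over 40 N, if the wrist force passes 120 N, or if a joint passes its speed limit or range.

### The arm

A 6-joint arm with a two-finger parallel gripper is mounted at the origin on a cart in front of the work surface, level with it; the furniture and walls round the work are solid. World frame = base frame: x ahead of the robot, y to its left, z up, the work surface at z = 0. Lengths are in m, angles in rad, forces in N, time in s.
With the tool pointing down it reaches from about 0.325 to 0.775 m from the base axis. Payload 9.3 kg.
Tool frame: the origin (TCP) lies between the finger pads; the fingertips stand 19 mm ahead of it and the grasp point (between the pads) is the TCP (env.nose_length is the distance from the TCP to the fingertips, in m); z points along the fingers, y is the direction in which the jaws open and shut (so a half turn about z gives the same grasp; the last joint's range is limited). The gripper opens to 85 mm and grips with 20 to 120 N. Pads are 22 mm wide; open, the fingers measure 114 mm over their backs; the gripper's body (76 mm by 85 mm) begins 54 mm behind the grasp point. The pads swing forward as they close: fully open they stand 13 mm farther back than shut.
Start: joints at [-1.254, 0.259, 0.021, 1.334, 0, 1.418], TCP at [0.249, -0.49, 0.25] pointing down, gripper open.
Joint ranges: [-3.04, 3.04], [-0.91, 1.82], [-1.04, 1.36], [-1.92, 1.95], [-1.52, 1.45], [-3.14, 3.14]. Speed limits (rad/s): [2.22, 2.22, 2.79, 3.14, 3.14, 3.14].

### API

Orientations are given as a unit quaternion [x, y, z, w].
In Python, from cell import env gives the robot as it stands. The module is installed in compiled form; this text tells all that it offers.
- The arm moves only by the tool drive_tool, never from a script. Its argument "series" is a list of rows, each an object with "dp": the shift along the tool's x, y, z in units of 60 mm (1.0 is 60 mm), a list of three; "angular": the turn, a rotation vector about the tool's x, y, z in units of 8 degrees (1.0 is 8 degrees), a list of three; "grip": the closure in counts, from 0 (fully open) to 255 (shut). In form: [{"dp": [x, y, z], "angular": [wx, wy, wz], "grip": grip}, ...]. A call has 1 to 12 rows; each row shifts and turns the commanded pose from where the row before left it, along the tool's axes as they then stand; what a row does not reach is not made up. A row lasts 1/8 s, in which the tool goes at most 62.5 mm and 10.7 degrees, less where a joint would pass 70% of its speed; a pose out of reach is approached as far as the arm can. A call is refused whole if a number of a shift passes 1 or a number of a turn 1, either way. A call with a gripper value outside its range is refused whole. The fingers move at their own pace and stop on an object; "newtons" is the grip in N (left out, the last holds). Time passes only in rows, so rows that do not move let the fingers close. It gives the time, the measured TCP pose, the force and the opening at its end, in the units of the state.
- env.observe(): the state, without advancing time (a new reading comes with each control period).
- env.camera(name): name is "side" or "top"; returns the picture (400x640x3 uint8, red, green, blue); there is no depth.
- env.camera_params(name): a dict with "fx", "fy", "cx", "cy" (pixels), "origin" and "attitude" of the camera in the world. Camera axes: x right, y down, z forward; pixel columns grow to the right and rows downward; lengths in m; the calibration is good to about 2 mm. A picture is of the moment at which its call begins. camera_params takes no time and is no camera call.
- env.close_job(): hands the job in, once; it reports no verdict.
The state is a dict: "t": time; "joint_positions": joint angles; "qvel": joint speeds; "joint_efforts": joint torques, N m; "ee_pos": TCP position; "orientation": TCP orientation; "contact_force": force on the tool from outside, world axes, zero at the start; "torque": the same for the moment, N m; "finger_gap": opening from 0.0 (shut) to 1.0 (fully open).
Only numpy, scipy, OpenCV 4.12 (cv2) and the standard library are available. Lean on these libraries where they do the work, as an engineer would, in place of code of your own. Each camera call takes 0.05 s, during which the arm holds its last target.

## Working session

There is one attempt and no reset: what is moved stays moved. The work goes in short steps, Python scripts to look and compute and a tool call to move; the robot and the scene stay as the last step left them, time stands still between calls to the robot, and variables do not carry over. Pictures are saved under pics/ and viewed, and the job is handed in when it is done.

Besides the shell and the picture viewer there is one more tool, called by a JSON object that holds its "name" and its "arguments". drive_tool: Moves the arm, as the interface text tells. Its arguments: {"type":"object","properties":{"series":{"type":"array"},"newtons":{"type":"number"}},"required":["series"]}

```bash
mkdir -p pics; python3 - <<'E'
from cell import env
import cv2
print(env.observe())
for n in("side","top"):
    print(n,env.camera_params(n)); cv2.imwrite(f"pics/{n}0.png",env.camera(n)[:,:,::-1])
E
```

```text
{'t': 0.0, 'joint_positions': array([-1.25361203e+00,  2.59227000e-01,  2.07487988e-02,  1.33370526e+00,
        1.77691302e-05,  1.41820489e+00]), 'qvel': array([ 0.00119312,  0.00093794, -0.00027728,  0.00042247, -0.00130816,
        0.00100875]), 'joint_efforts': array([ 7.64796278e-04, -5.55639088e+01,  3.44534469e+01,  1.38400361e-02,
       -6.30270347e-05,  1.83821180e-05]), 'ee_pos': array([ 0.24890048, -0.49016809,  0.24964214]), 'orientation': array([ 9.72540213e-01,  2.32733869e-01, -4.81590539e-05, -6.91948400e-04]), 'contact_force': array([-0.79780921,  0.24061159, -0.68440944]), 'torque': array([0.06212759, 0.0432614 , 0.04234011]), 'finger_gap': 1.0028309879146995}
side {'fx': 418.2625854096636, 'fy': 418.2625854096636, 'cx': 319.4543247947663, 'cy': 200.55527709909484, 'origin': array([ 0.04871679, -1.00000365,  0.44413916]), 'attitude': array([ 0.81938114, -0.23772094,  0.15404185, -0.49837175])}
top {'fx': 520.258907261687, 'fy': 520.258907261687, 'cx': 325.77736099750297, 'cy': 201.17596728781777, 'origin': array([ 0.41334884, -0.37914411,  1.04012924]), 'attitude': array([ 0.70717065, -0.70641218,  0.02316652, -0.01883676])}
```

View pics/side0.png

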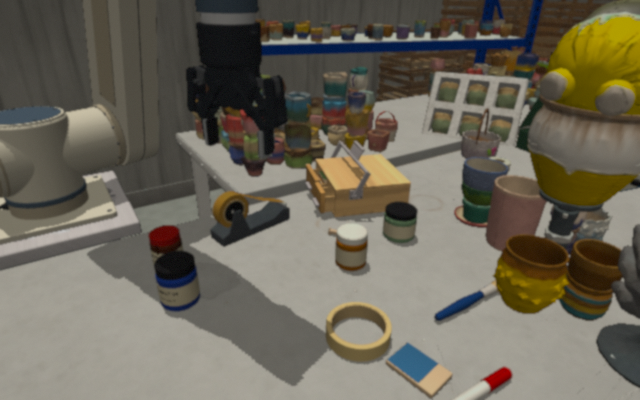

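View pics/top0.png

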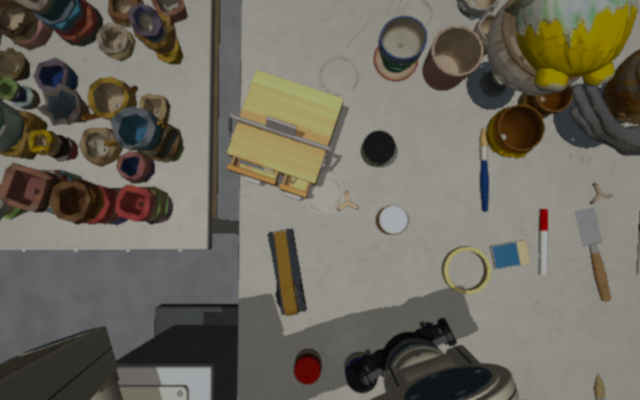

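```bash
python3 - <<'E'
import cv2
a=cv2.imread("pics/top0.png")[55:225,215:365]
cv2.imwrite("pics/top0c.png",cv2.resize(a,None,fx=3.5,fy=3.5,interpolation=cv2.INTER_CUBIC)[:600])
a=cv2.imread("pics/side0.png")[130:280,290:430]
cv2.imwrite("pics/side0c.png",cv2.resize(a,None,fx=4,fy=4,interpolation=cv2.INTER_CUBIC))
E
```

```text
(no output)
```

View pics/top0c.png

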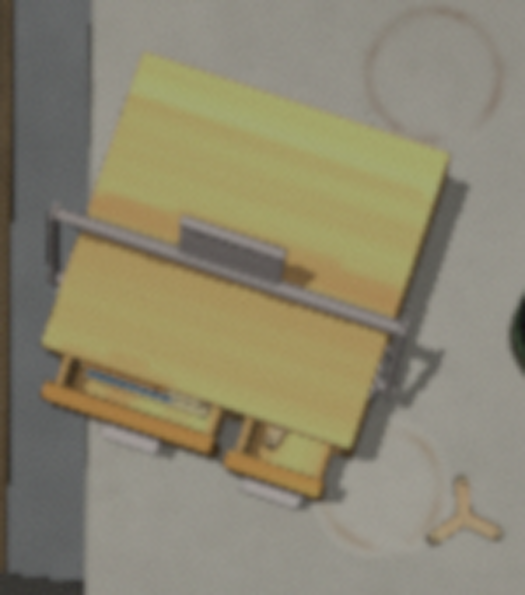

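View pics/side0c.png

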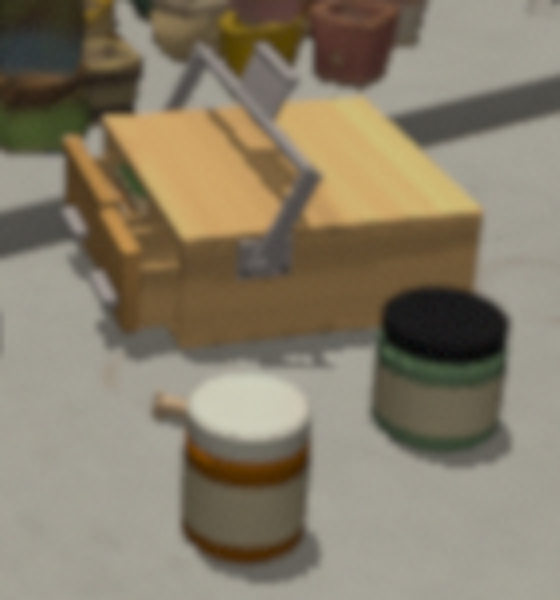

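```bash
cat > h.py <<'E'
import numpy as np
from cell import env
from scipy.spatial.transform import Rotation as R
def ray(n,u,v,z):
    p=env.camera_params(n); r=R.from_quat(p["attitude"]).as_matrix()
    d=r@np.array([(u-p["cx"])/p["fx"],(v-p["cy"])/p["fy"],1]); o=p["origin"]
    return o+d*(z-o[2])/d[2]
def proj(n,P):
    p=env.camera_params(n); r=R.from_quat(p["attitude"]).as_matrix()
    c=r.T@(np.asarray(P)-p["origin"]); return np.array([p["fx"]*c[0]/c[2]+p["cx"],p["fy"]*c[1]/c[2]+p["cy"]])
E
python3 - <<'E'
from h import *
f=lambda x,y,z:ray("top",215+(x+.5)/3.5-.5,55+(y+.5)/3.5-.5,z)
C=[f(*c,.07) for c in[(145,55),(449,155),(350,448),(43,345)]]
for c in C:print(c)
print([np.linalg.norm(C[i]-C[i-1]) for i in range(4)])
ctr=np.mean(C,0)
xa=(C[0]+C[1]-C[2]-C[3])[:2]; ya=(C[0]+C[3]-C[1]-C[2])[:2]
print(ctr,np.degrees([np.arctan2(xa[1],xa[0]),np.arctan2(-ya[0],ya[1])]))
yaw=np.mean([np.arctan2(xa[1],xa[0]),np.arctan2(-ya[0],ya[1])])
M=R.from_euler('z',yaw).as_matrix()
for c in[(42,392),(213,450),(226,460),(322,494)]: print("drw",M.T@(f(*c,.061)-ctr))
np.savez("pose.npz",c=ctr,yaw=yaw)
# bail ends: crossbar left corner (55,210), right (403,328); plate top
for a in (2.0,2.2,2.4):
  for d,y in((55,96),(55,-96),(86,28),(86,-28)):
    P=ctr*[1,1,0]+M@np.array([-.045-d/1e3*np.cos(a),y/1e3,.054+d/1e3*np.sin(a)])
    q=proj("top",P);s=proj("side",P);print(a,d,y,(q-[215,55])*3.5,(s-[290,130])*4)
for n,u,v,z in(("celadon",379,148,.062),("honey",393,220,.068),("stilt",348,202,.016),("disp1",270,231,.034),("disp2",293,228,.034),("disp3",305,308,.034),("disp3",280,315,.034)):
    print(n,ray("top",u,v,z),M.T@(ray("top",u,v,z)-ctr))
E
```

```text
[ 0.71920515 -0.2527585   0.07      ]
[ 0.66473929 -0.41731428  0.07      ]
[ 0.50578098 -0.36418904  0.07      ]
[ 0.56096459 -0.19952504  0.07      ]
[np.float64(0.166954720871563), np.float64(0.17333531693112977), np.float64(0.16760082482766606), np.float64(0.17366479687121292)]
[ 0.6126725  -0.30844671  0.07      ] [-18.53661452 -18.42077861]
drw [-0.10712184  0.08104259 -0.009     ]
drw [-0.10749552 -0.01663671 -0.009     ]
drw [-0.11038809 -0.02502905 -0.009     ]
drw [-0.11133155 -0.07998072 -0.009     ]
2.0 55 96 [ 52.10449843 216.97413034] [195.1533744   51.92693731]
2.0 55 -96 [402.61654042 333.89509341] [303.32918385 174.2328271 ]
2.0 86 28 [178.19337989 223.20226528] [253.04983661  42.21652089]
2.0 86 -28 [283.48144803 258.29485322] [285.98701828  75.45965873]
2.2 55 96 [ 59.94774056 202.32677764] [209.60876481  59.46711496]
2.2 55 -96 [408.23344618 318.45955238] [319.96485199 182.55169601]
2.2 86 28 [189.49163432 199.62144429] [276.75647603  54.88685931]
2.2 86 -28 [293.70692082 234.33490675] [310.67928891  88.5311442 ]
2.4 55 96 [ 67.45760774 190.95395317] [221.81086182  69.81133301]
2.4 55 -96 [412.93180578 306.11294302] [333.82801132 194.12682283]
2.4 86 28 [199.81205963 181.48618924] [296.50834365  72.14760882]
2.4 86 -28 [302.68437534 215.73552376] [331.16397707 106.39695973]
celadon [ 0.57266754 -0.4859409   0.062     ] [ 0.01831477 -0.18102252 -0.008     ]
honey [ 0.43608235 -0.51077008  0.068     ] [-0.10335864 -0.2478625  -0.002     ]
stilt [ 0.47269551 -0.42922383  0.016     ] [-0.09447944 -0.15891602 -0.054     ]
disp1 [ 0.41541549 -0.27770785  0.034     ] [-0.1968295 -0.033367  -0.036    ]
disp2 [ 0.42123812 -0.32204327  0.034     ] [-0.17725487 -0.07357106 -0.036     ]
disp3 [ 0.26837733 -0.34570478  0.034     ] [-0.31473484 -0.14446215 -0.036     ]
disp3 [ 0.2551351  -0.29797251  0.034     ] [-0.34242315 -0.10338804 -0.036     ]
```

{"name": "drive_tool", "arguments": {"series": [{"dp": [0,0,0],"angular": [0,0,-1],"grip": 255},{"dp": [0,0,0],"angular": [0,0,-1],"grip": 255},{"dp": [0,0,0],"angular": [0,0,-1],"grip": 255},{"dp": [0,0,0],"angular": [0,0,-1],"grip": 255},{"dp": [0,0,0],"angular": [0,0,-1],"grip": 255},{"dp": [0,0,0],"angular": [0,0,-1],"grip": 255},{"dp": [0,0,0],"angular": [0,0,-1],"grip": 255},{"dp": [0,0,0],"angular": [0,0,-1],"grip": 255},{"dp": [0,0,0],"angular": [0,0,-1],"grip": 255},{"dp": [0,0,0],"angular": [0,0,-1],"grip": 255},{"dp": [0,0,0],"angular": [0,0,-1],"grip": 255},{"dp": [0,0,0],"angular": [0,0,-1],"grip": 255}]}}

```text
t: 1.6
ee_pos: [0.2489, -0.4903, 0.2499]
orientation: [0.476, 0.88, 0.0, -0.0]
contact_force: [-0.4, -0.2, -0.1]
finger_gap: -0.003
```

{"name": "drive_tool", "arguments": {"series": [{"dp": [0,0,0],"angular": [0,0,-1],"grip": 255},{"dp": [0,0,0],"angular": [0,0,-1],"grip": 255},{"dp": [0,0,0],"angular": [0,0,-1],"grip": 255},{"dp": [0,0,0],"angular": [0,0,-1],"grip": 255},{"dp": [0,0,0],"angular": [0,0,-0.8],"grip": 255},{"dp": [0,0,0],"angular": [0,0,0],"grip": 255}]}}

```text
t: 2.35
ee_pos: [0.2489, -0.4903, 0.25]
orientation: [0.163, 0.987, 0.0, -0.0]
contact_force: [-0.2, 0.5, -1.0]
finger_gap: -0.001
```

```bash
cat >> h.py <<'E'
_p=np.load("pose.npz") if __import__("os").path.exists("pose.npz") else None
def tochest(P):
    M=R.from_euler('z',float(_p["yaw"])).as_matrix(); c=_p["c"]*[1,1,0]; return M.T@(np.asarray(P)-c)
def fromchest(P):
    M=R.from_euler('z',float(_p["yaw"])).as_matrix(); c=_p["c"]*[1,1,0]; return M@np.asarray(P)+c
def st():
    o=env.observe(); Rt=R.from_quat(o["orientation"]).as_matrix()
    tip=o["ee_pos"]+Rt[:,2]*env.nose_length
    print("t",round(o["t"],2),"tip chest mm",(tochest(tip)*1e3).round(1),"tool x ang",np.degrees(np.arctan2(Rt[1,0],Rt[0,0])).round(2),"z",Rt[:,2].round(3),"F",o["contact_force"].round(1),"gap",round(o["finger_gap"],3),"q",o["joint_positions"].round(2))
    return tip,Rt
def to(x,y,z):
    tip,Rt=st(); print("dp units",(Rt.T@(fromchest(np.array([x,y,z])/1e3)-tip)/.06).round(2))
E
python3 -c "
from h import *
to(-150,32,150)"
```

```text
t 2.35 tip chest mm [-287.4 -287.7  231. ] tool x ang 161.27 z [-0.     0.001 -1.   ] F [-0.2  0.5 -1. ] gap -0.001 q [-1.25  0.26  0.02  1.33  0.   -0.93]
dp units [-2.27  5.34  1.35]
```

{"name": "drive_tool", "arguments": {"series": [{"dp": [-0.32,0.76,0.1],"angular": [0,0,0],"grip": 255},{"dp": [-0.32,0.76,0.2],"angular": [0,0,0],"grip": 255},{"dp": [-0.32,0.76,0.2],"angular": [0,0,0],"grip": 255},{"dp": [-0.32,0.76,0.2],"angular": [0,0,0],"grip": 255},{"dp": [-0.32,0.76,0.2],"angular": [0,0,0],"grip": 255},{"dp": [-0.32,0.76,0.2],"angular": [0,0,0],"grip": 255},{"dp": [-0.32,0.76,0.2],"angular": [0,0,0],"grip": 255},{"dp": [0,0,0],"angular": [0,0,0],"grip": 255}]}}

```text
t: 3.35
ee_pos: [0.4797, -0.2283, 0.1712]
orientation: [0.162, 0.987, 0.001, -0.001]
contact_force: [-0.6, -0.7, -0.8]
finger_gap: 0.001
```

```bash
python3 -c "
from h import *
import cv2
to(-140,32,41)
for n in('side','top'): cv2.imwrite(f'pics/{n}1.png',env.camera(n)[:,:,::-1])
a=cv2.imread('pics/side1.png')[50:250,230:430]
b=cv2.imread('pics/top1.png')[40:240,200:400]
cv2.imwrite('pics/c1.png',cv2.resize(cv2.hconcat([a,b]),None,fx=2,fy=2))
"
```

```text
t 3.35 tip chest mm [-151.5   33.9  152.2] tool x ang 161.4 z [-0.001  0.001 -1.   ] F [-0.6 -0.7 -0.8] gap 0.001 q [-0.6   0.26 -0.18  1.13  0.   -0.28]
dp units [-0.19 -0.03  1.85]
```

View pics/c1.png

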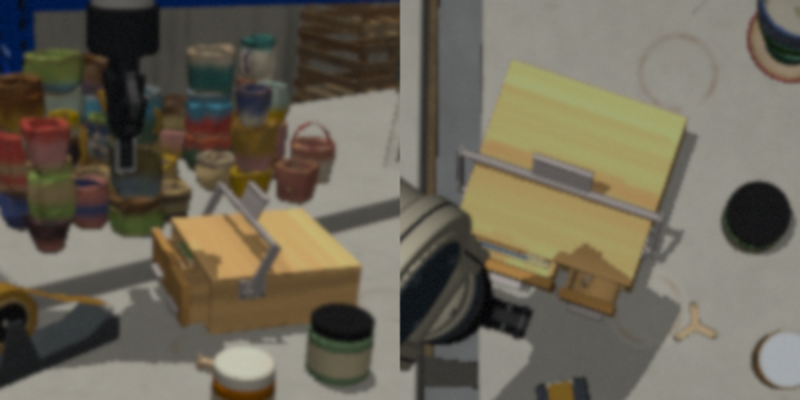

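{"name": "drive_tool", "arguments": {"series": [{"dp": [0,0,0.6],"angular": [0,0,0],"grip": 255},{"dp": [0,0,0.6],"angular": [0,0,0],"grip": 255},{"dp": [0,-0.03,0.5],"angular": [0,0,0],"grip": 255},{"dp": [0,0,0.15],"angular": [0,0,0],"grip": 255},{"dp": [-0.2,0,0],"angular": [0,0,0],"grip": 255},{"dp": [-0.2,0,0],"angular": [0,0,0],"grip": 255},{"dp": [-0.15,0,0],"angular": [0,0,0],"grip": 255},{"dp": [0,0,0],"angular": [0,0,0],"grip": 255}]}}

```text
t: 4.45
ee_pos: [0.5102, -0.2437, 0.0616]
orientation: [0.162, 0.987, -0.0, 0.001]
contact_force: [1.0, -0.2, -0.0]
finger_gap: -0.002
```

```bash
python3 -c "
from h import *
to(-97,32,41)"
```

```text
t 4.45 tip chest mm [-117.7   29.    42.6] tool x ang 161.34 z [ 0.001 -0.001 -1.   ] F [ 1.  -0.2 -0. ] gap -0.002 q [-0.59  0.4  -0.27  0.89  0.   -0.27]
dp units [-0.34  0.05  0.03]
```

{"name": "drive_tool", "arguments": {"series": [{"dp": [-0.08,0,0],"angular": [0,0,0],"grip": 255},{"dp": [-0.08,0,0],"angular": [0,0,0],"grip": 255},{"dp": [-0.08,0,0],"angular": [0,0,0],"grip": 255},{"dp": [0,0,0],"angular": [0,0,0],"grip": 255}]}}

```text
t: 4.95
ee_pos: [0.5233, -0.2482, 0.0613]
orientation: [0.162, 0.987, -0.0, 0.0]
contact_force: [0.0, 0.6, 0.1]
finger_gap: 0.002
```

```bash
python3 -c "
from h import *
import cv2
to(-97,32,41)
for n in('side','top'): cv2.imwrite(f'pics/{n}2.png',env.camera(n)[:,:,::-1])
a=cv2.imread('pics/side2.png')[130:230,270:420]
b=cv2.imread('pics/top2.png')[70:220,200:350]
cv2.imwrite('pics/c2.png',cv2.resize(cv2.vconcat([a,b]),None,fx=2.4,fy=2.4))
"
```

```text
t 4.95 tip chest mm [-103.8   28.8   42.3] tool x ang 161.32 z [ 0. -0. -1.] F [0.  0.6 0.1] gap 0.002 q [-0.59  0.42 -0.24  0.91 -0.   -0.26]
dp units [-0.11  0.05  0.02]
```

View pics/c2.png

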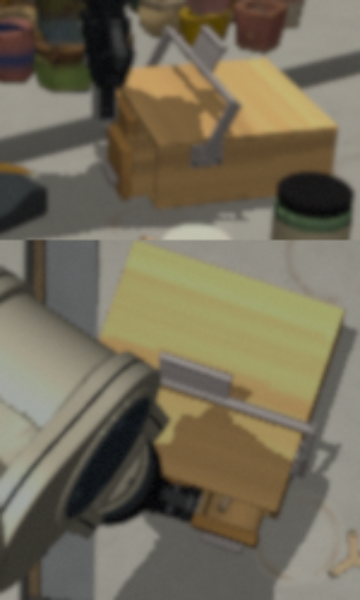

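{"name": "drive_tool", "arguments": {"series": [{"dp": [-0.05,0,0],"angular": [0,0,0],"grip": 255},{"dp": [-0.05,0,0],"angular": [0,0,0],"grip": 255},{"dp": [0,0,0],"angular": [0,0,0],"grip": 255}]}}

```text
t: 5.42
ee_pos: [0.5289, -0.25, 0.0613]
orientation: [0.162, 0.987, -0.0, 0.0]
contact_force: [-0.1, 1.4, -0.6]
finger_gap: -0.001
```

{"name": "drive_tool", "arguments": {"series": [{"dp": [-0.05,0,0],"angular": [0,0,0],"grip": 255},{"dp": [0,0,0],"angular": [0,0,0],"grip": 255}]}}

```text
t: 5.68
ee_pos: [0.5313, -0.2508, 0.0612]
orientation: [0.162, 0.987, 0.0, -0.0]
contact_force: [-2.5, 0.6, 1.1]
finger_gap: 0.002
```

```bash
python3 -c "
from h import *
to(-97,32,41)"
```

```text
t 5.67 tip chest mm [-95.5  28.9  42.2] tool x ang 161.32 z [-0.  0. -1.] F [-2.5  0.6  1.1] gap 0.002 q [-0.58  0.44 -0.22  0.92 -0.   -0.26]
dp units [0.03 0.05 0.02]
```

{"name": "drive_tool", "arguments": {"series": [{"dp": [-0.04,0,0],"angular": [0,0,0],"grip": 255},{"dp": [0,0,0],"angular": [0,0,0],"grip": 255}]}}

```text
t: 5.92
ee_pos: [0.5314, -0.2508, 0.0611]
orientation: [0.162, 0.987, 0.0, -0.002]
contact_force: [-11.9, 3.4, 8.0]
finger_gap: -0.002
```

{"name": "drive_tool", "arguments": {"series": [{"dp": [-0.03,0,0],"angular": [0,0,0],"grip": 255},{"dp": [0,0,0],"angular": [0,0,0],"grip": 255}]}}

```text
t: 6.18
ee_pos: [0.5315, -0.2508, 0.0611]
orientation: [0.163, 0.987, 0.0, -0.004]
contact_force: [-20.7, 5.7, 14.0]
finger_gap: 0.004
```

{"name": "drive_tool", "arguments": {"series": [{"dp": [0.4,0,0],"angular": [0,0,0],"grip": 255},{"dp": [0.4,0,0],"angular": [0,0,0],"grip": 255},{"dp": [0,-0.4,0],"angular": [0,0,0],"grip": 255},{"dp": [0,-0.5,0],"angular": [0,0,0],"grip": 255},{"dp": [0,-0.45,0],"angular": [0,0,0],"grip": 255},{"dp": [-0.15,0,0],"angular": [0,0,0],"grip": 255},{"dp": [-0.15,0,0],"angular": [0,0,0],"grip": 255},{"dp": [-0.1,0,0],"angular": [0,0,0],"grip": 255},{"dp": [-0.1,0,0],"angular": [0,0,0],"grip": 255},{"dp": [0,0,0],"angular": [0,0,0],"grip": 255}]}}

```text
t: 7.42
ee_pos: [0.4931, -0.3228, 0.0612]
orientation: [0.162, 0.987, 0.0, 0.0]
contact_force: [0.3, -0.2, 0.1]
finger_gap: -0.001
```

```bash
python3 -c "
from h import *
to(-95,-52,41)"
```

```text
t 7.42 tip chest mm [-108.9  -51.5   42.2] tool x ang 161.37 z [ 0.  0. -1.] F [ 0.3 -0.2  0.1] gap -0.001 q [-0.72  0.44 -0.21  0.92  0.   -0.4 ]
dp units [-0.23 -0.01  0.02]
```

{"name": "drive_tool", "arguments": {"series": [{"dp": [-0.07,0,0],"angular": [0,0,0],"grip": 255},{"dp": [-0.07,0,0],"angular": [0,0,0],"grip": 255},{"dp": [-0.07,0,0],"angular": [0,0,0],"grip": 255},{"dp": [0,0,0],"angular": [0,0,0],"grip": 255}]}}

```text
t: 7.92
ee_pos: [0.5048, -0.3275, 0.0613]
orientation: [0.162, 0.987, -0.0, 0.0]
contact_force: [0.6, 0.2, -0.3]
finger_gap: -0.002
```

{"name": "drive_tool", "arguments": {"series": [{"dp": [-0.04,0,0],"angular": [0,0,0],"grip": 255},{"dp": [0,0,0],"angular": [0,0,0],"grip": 255}]}}

```text
t: 8.18
ee_pos: [0.5056, -0.3277, 0.0613]
orientation: [0.163, 0.987, 0.0, -0.001]
contact_force: [-5.6, 2.3, 3.8]
finger_gap: 0.001
```

{"name": "drive_tool", "arguments": {"series": [{"dp": [-0.03,0,0],"angular": [0,0,0],"grip": 255},{"dp": [0,0,0],"angular": [0,0,0],"grip": 255}]}}

```text
t: 8.43
ee_pos: [0.5056, -0.3278, 0.0612]
orientation: [0.163, 0.987, 0.0, -0.003]
contact_force: [-14.4, 4.0, 8.3]
finger_gap: -0.0
```

```bash
python3 -c "
from h import *
to(-95,-52,41)"
```

```text
t 8.43 tip chest mm [-95.5 -52.3  42.2] tool x ang 161.27 z [-0.005  0.001 -1.   ] F [-14.4   4.    8.3] gap -0.0 q [-0.71  0.46 -0.17  0.94 -0.   -0.39]
dp units [-0.01  0.    0.02]
```

{"name": "drive_tool", "arguments": {"series": [{"dp": [0.4,0,0],"angular": [0,0,0],"grip": 255},{"dp": [0.4,0,-0.3],"angular": [0,0,0],"grip": 255},{"dp": [0,-0.2,-0.7],"angular": [0,0,0],"grip": 255},{"dp": [0,-0.5,-0.7],"angular": [0,0,0],"grip": 255},{"dp": [0,-0.8,-0.6],"angular": [0,0,0],"grip": 255},{"dp": [0,-0.8,0],"angular": [0,0,0],"grip": 255},{"dp": [0,0,0],"angular": [0,0,0],"grip": 255}]}}

```text
t: 9.3
ee_pos: [0.4175, -0.447, 0.1993]
orientation: [0.164, 0.986, -0.001, 0.0]
contact_force: [-0.1, 0.7, -1.1]
finger_gap: -0.001
```

```bash
python3 -c "
from h import *
import cv2
to(40,0,180)
for n in('side','top'): cv2.imwrite(f'pics/{n}3.png',env.camera(n)[:,:,::-1])
a=cv2.imread('pics/side3.png')[130:230,270:420]
b=cv2.imread('pics/top3.png')[70:220,200:350]
cv2.imwrite('pics/c3.png',cv2.resize(cv2.vconcat([a,b]),None,fx=2.4,fy=2.4))
"
```

```text
t 9.3 tip chest mm [-141.2 -193.3  180.3] tool x ang 161.11 z [ 0.    -0.001 -1.   ] F [-0.1  0.7 -1.1] gap -0.001 q [-0.96  0.38  0.07  1.26 -0.   -0.63]
dp units [-3.    3.24  0.  ]
```

View pics/c3.png

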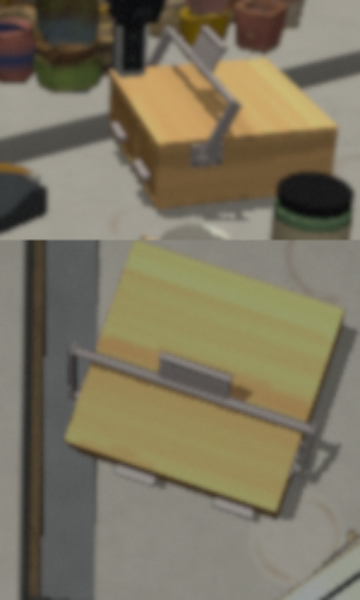

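{"name": "drive_tool", "arguments": {"series": [{"dp": [-0.6,0.65,0],"angular": [0,0,0],"grip": 255},{"dp": [-0.6,0.65,0],"angular": [0,0,0],"grip": 255},{"dp": [-0.6,0.65,0],"angular": [0,0,0],"grip": 255},{"dp": [-0.6,0.65,0],"angular": [0,0,0],"grip": 255},{"dp": [-0.6,0.65,0],"angular": [0,0,0],"grip": 255},{"dp": [0,0,0.4],"angular": [0,0,0],"grip": 255},{"dp": [0,0,0.4],"angular": [0,0,0],"grip": 255},{"dp": [0,0,0.4],"angular": [0,0,0],"grip": 255},{"dp": [0,0,0],"angular": [0,0,0],"grip": 255}]}}

```text
t: 10.52
ee_pos: [0.651, -0.3148, 0.1253]
orientation: [0.162, 0.987, 0.001, -0.002]
contact_force: [-0.3, 0.2, -0.0]
finger_gap: -0.004
```

```bash
python3 -c "
from h import *
import cv2
to(-25,0,105)
for n in('side','top'): cv2.imwrite(f'pics/{n}4.png',env.camera(n)[:,:,::-1])
a=cv2.imread('pics/side4.png')[100:230,270:420]
cv2.imwrite('pics/c4.png',cv2.resize(a,None,fx=4,fy=4))
"
```

```text
t 10.53 tip chest mm [ 38.3   6.1 106.3] tool x ang 161.4 z [-0.003  0.002 -1.   ] F [-0.3  0.2 -0. ] gap -0.004 q [-0.57  0.61  0.27  1.24  0.   -0.24]
dp units [ 1.05 -0.1   0.03]
```

View pics/c4.png

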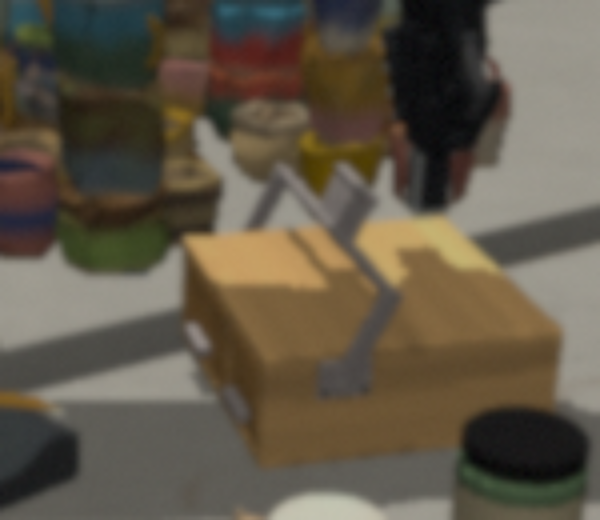

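{"name": "drive_tool", "arguments": {"series": [{"dp": [0.2,-0.1,-0.1],"angular": [0,0,0],"grip": 255},{"dp": [0.2,0,-0.1],"angular": [0,0,0],"grip": 255},{"dp": [0.2,0,0],"angular": [0,0,0],"grip": 255},{"dp": [0.15,0,0],"angular": [0,0,0],"grip": 255},{"dp": [0.15,0,0],"angular": [0,0,0],"grip": 255},{"dp": [0.15,0,0],"angular": [0,0,0],"grip": 255},{"dp": [0.12,0,0],"angular": [0,0,0],"grip": 255},{"dp": [0,0,0],"angular": [0,0,0],"grip": 255}]}}

```text
t: 11.62
ee_pos: [0.5824, -0.2997, 0.1391]
orientation: [0.162, 0.987, 0.0, -0.001]
contact_force: [-0.1, 0.2, 0.5]
finger_gap: 0.005
```

```bash
python3 -c "
from h import *
import cv2
to(-57,0,120)
for n in('side','top'): cv2.imwrite(f'pics/{n}5.png',env.camera(n)[:,:,::-1])
a=cv2.imread('pics/side5.png')[100:230,270:420]
cv2.imwrite('pics/c5.png',cv2.resize(a,None,fx=4,fy=4))
"
```

```text
t 11.62 tip chest mm [-31.5  -1.3 120.1] tool x ang 161.31 z [-0.001  0.001 -1.   ] F [-0.1  0.2  0.5] gap 0.005 q [-0.6   0.48  0.08  1.17 -0.   -0.28]
dp units [0.43 0.02 0.  ]
```

View pics/c5.png

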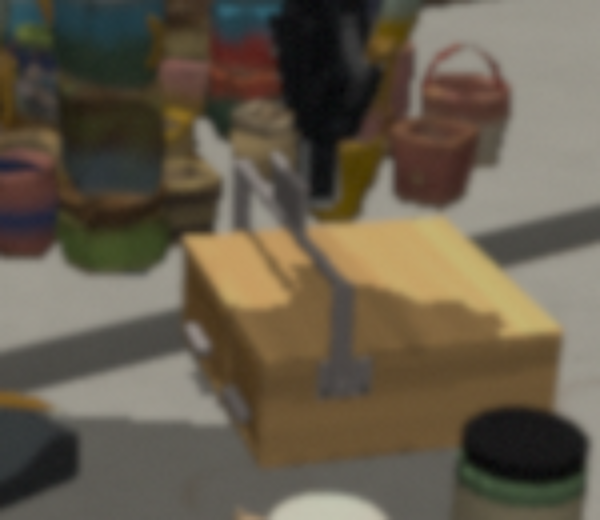

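{"name": "drive_tool", "arguments": {"series": [{"dp": [0.15,0.02,0],"angular": [0,0,0],"grip": 255},{"dp": [0.14,0,0],"angular": [0,0,0],"grip": 255},{"dp": [0.14,0,0],"angular": [0,0,0],"grip": 255},{"dp": [0.15,0,0.08],"angular": [0,0,0],"grip": 255},{"dp": [0.16,0,0.09],"angular": [0,0,0],"grip": 255},{"dp": [0.16,0,0.09],"angular": [0,0,0],"grip": 255},{"dp": [0.17,0,0.1],"angular": [0,0,0],"grip": 255},{"dp": [0.1,0,0.16],"angular": [0,0,0],"grip": 255},{"dp": [0.1,0,0.17],"angular": [0,0,0],"grip": 255},{"dp": [0,0,0],"angular": [0,0,0],"grip": 255}]}}

```text
t: 12.98
ee_pos: [0.5105, -0.274, 0.0968]
orientation: [0.162, 0.987, 0.0, -0.001]
contact_force: [0.1, -0.6, 0.1]
finger_gap: -0.0
```

```bash
python3 -c "
from h import *
import cv2
to(-112,0,64)
for n in('side','top'): cv2.imwrite(f'pics/{n}6.png',env.camera(n)[:,:,::-1])
a=cv2.imread('pics/side6.png')[100:230,270:420]
cv2.imwrite('pics/c6.png',cv2.resize(a,None,fx=4,fy=4))
"
```

```text
t 12.97 tip chest mm [-107.8    0.3   77.8] tool x ang 161.31 z [-0.002  0.001 -1.   ] F [ 0.1 -0.6  0.1] gap -0.0 q [-0.64  0.39 -0.18  0.99 -0.   -0.31]
dp units [ 0.07 -0.01  0.23]
```

View pics/c6.png

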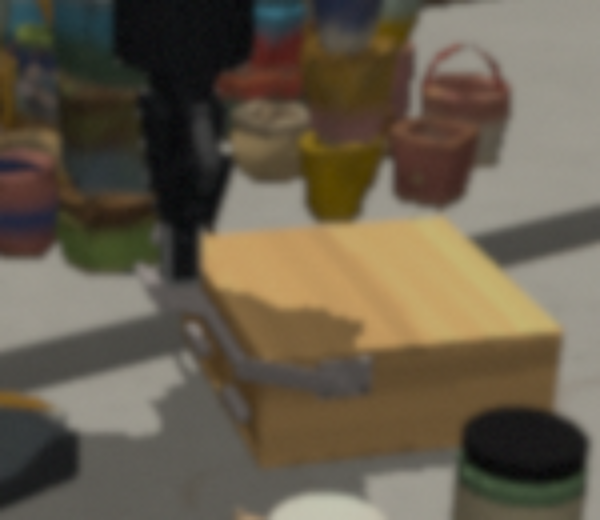

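Bail is at about 0.3 rad; now press down.

{"name": "drive_tool", "arguments": {"series": [{"dp": [0.05,0,0.1],"angular": [0,0,0],"grip": 255},{"dp": [0.03,0,0.1],"angular": [0,0,0],"grip": 255},{"dp": [0,0,0.07],"angular": [0,0,0],"grip": 255},{"dp": [0,0,0],"angular": [0,0,0],"grip": 255}]}}

```text
t: 13.58
ee_pos: [0.5066, -0.2728, 0.0812]
orientation: [0.162, 0.987, 0.0, -0.0]
contact_force: [-0.3, 0.3, 0.4]
finger_gap: 0.003
```

{"name": "drive_tool", "arguments": {"series": [{"dp": [0,0,0.05],"angular": [0,0,0],"grip": 255},{"dp": [0,0,0],"angular": [0,0,0],"grip": 255}]}}

```text
t: 13.82
ee_pos: [0.5068, -0.2729, 0.0786]
orientation: [0.162, 0.987, 0.0, -0.0]
contact_force: [-1.0, -1.0, -0.1]
finger_gap: -0.0
```

{"name": "drive_tool", "arguments": {"series": [{"dp": [0,0,0.05],"angular": [0,0,0],"grip": 255},{"dp": [0,0,0],"angular": [0,0,0],"grip": 255}]}}

```text
t: 14.08
ee_pos: [0.5068, -0.2729, 0.0755]
orientation: [0.162, 0.987, 0.0, -0.0]
contact_force: [-0.1, -0.1, 0.9]
finger_gap: -0.001
```

{"name": "drive_tool", "arguments": {"series": [{"dp": [0,0,0.04],"angular": [0,0,0],"grip": 255},{"dp": [0,0,0],"angular": [0,0,0],"grip": 255}]}}

```text
t: 14.32
ee_pos: [0.5069, -0.273, 0.0748]
orientation: [0.162, 0.987, -0.0, 0.001]
contact_force: [-4.1, 2.2, 16.1]
finger_gap: 0.0
```

{"name": "drive_tool", "arguments": {"series": [{"dp": [0,0,0.02],"angular": [0,0,0],"grip": 255},{"dp": [0,0,0],"angular": [0,0,0],"grip": 255}]}}

```text
t: 14.58
ee_pos: [0.5069, -0.273, 0.0746]
orientation: [0.162, 0.987, -0.001, 0.001]
contact_force: [-8.9, 4.5, 25.9]
finger_gap: -0.002
```

{"name": "drive_tool", "arguments": {"series": [{"dp": [0,0,-0.3],"angular": [0,0,0],"grip": 255},{"dp": [0,0,-0.8],"angular": [0,0,0],"grip": 255},{"dp": [0,0,-0.8],"angular": [0,0,0],"grip": 255},{"dp": [0,-0.6,-0.4],"angular": [0,0,0],"grip": 255},{"dp": [0,-0.9,0],"angular": [0,0,0],"grip": 255},{"dp": [0,-0.9,0],"angular": [0,0,0],"grip": 255},{"dp": [0.3,-0.9,0],"angular": [0,0,0],"grip": 255},{"dp": [0,0,0],"angular": [0,0,0],"grip": 255}]}}

```text
t: 15.58
ee_pos: [0.424, -0.4578, 0.2094]
orientation: [0.165, 0.986, -0.0, -0.0]
contact_force: [0.2, 0.9, -0.1]
finger_gap: -0.001
```

```bash
python3 -c "
from h import *
import cv2
st()
for n in('side','top'): cv2.imwrite(f'pics/{n}7.png',env.camera(n)[:,:,::-1])
a=cv2.imread('pics/side7.png')[130:230,270:420]
b=cv2.imread('pics/top7.png')[70:220,200:350]
cv2.imwrite('pics/c7.png',cv2.resize(cv2.vconcat([a,b]),None,fx=2.4,fy=2.4))
for y in(96,-96,28,-28):
  for d in ((55,) if abs(y)>50 else (86,)):
   for a in(0,.15): 
    P=fromchest(np.array([-45-d*np.cos(a),y,54+d*np.sin(a)])/1e3); print(y,d,a,(proj('side',P)-[270,130])*2.4,(proj('top',P)-[200,70])*2.4+[0,240])
"
```

```text
t 15.57 tip chest mm [-131.6 -201.4  190.4] tool x ang 161.05 z [-0.001  0.    -1.   ] F [ 0.2  0.9 -0.1] gap -0.001 q [-0.96  0.4   0.13  1.3  -0.   -0.63]
96 55 0 [90.43690393 82.9229489 ] [ 50.69852333 458.62755398]
96 55 0.15 [91.04847111 75.38829217] [ 48.92498288 456.46603343]
-96 55 0 [140.67048798 165.79429952] [279.96322919 535.38972889]
-96 55 0.15 [141.61049689 157.15858404] [280.09508543 533.86216669]
28 86 0 [ 74.85745185 111.83906002] [119.00933388 522.70076823]
28 86 0.15 [75.78950068 99.39519434] [117.10961867 520.13438592]
-28 86 0 [ 87.8635118  136.17432628] [185.99091074 545.15794322]
-28 86 0.15 [ 88.92571042 123.22149983] [184.9672248  542.88382499]
```

View pics/c7.png

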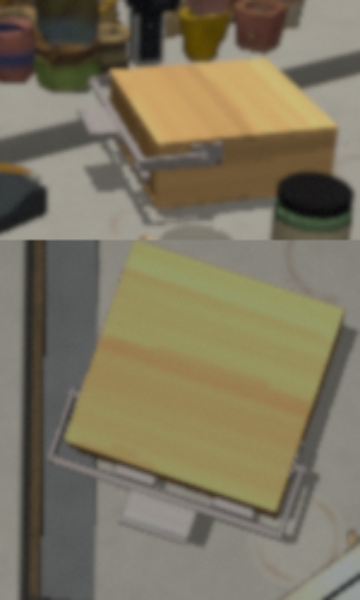

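View pics/top7.png

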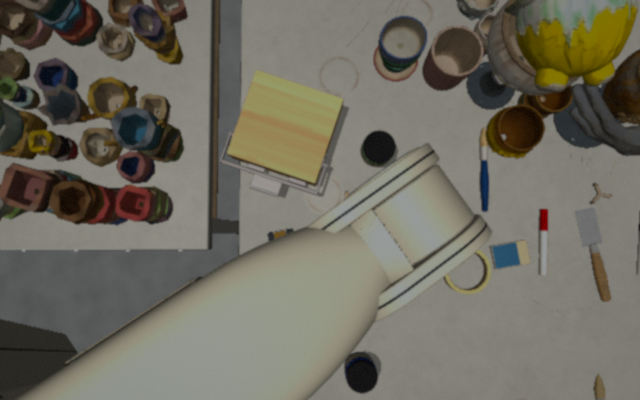

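```bash
python3 -c "
from cell import env
print(env.close_job())"
```

```text
the job is handed in; nothing more can be done
None
```

The chest is closed: both drawers are home and the bail is down across their fronts. I handed the job in at about 15.7 s of the 58 s, and no verdict was reported.

- **Drawers:** I pushed the wide drawer first, then the narrow one, with the shut fingertips on each face above the ledge pull. Both stopped hard with the tool at the same depth (chest x = -95.5 mm) at roughly 15 to 25 N. Before I touched the bail, the pictures showed both faces flush and the bail still folded back.
- **Bail:** I pushed it from behind its thumb plate over the top and then pressed it down. It stopped with the fingertips at z ≈ 55.6 mm under about 26 N; the plate's top should be at 56 mm when fully down.
- **Last pictures:** With the arm clear, the bail's corners lie within about 2 raw pixels of where they should be at 0 rad. The chest looked unmoved and the celadon jar was in place. The tool was clear of everything, with no contact force beyond noise.
- **Not checked:** In the last top view the arm hid the honey jar and most of the stilt, so I did not re-measure them. The planned path stayed clear of both, and no unexpected contact force showed. No check failed or disagreed.

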